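Set and lock a soldering turntable, then build the block pile

ROBOT

A 6-joint arm with a two-finger parallel gripper is mounted at the origin on the work surface. World frame = base frame: x ahead of the robot, y to its left, z up, the work surface at z = 0. Lengths are in m, angles in rad, forces in N, time in s.
With the tool pointing down it reaches from about 0.275 to 0.85 m from the base axis. Payload 5.2 kg.
Tool frame: the origin (TCP) lies on the centre line of the jaws, within the pads' length; the fingertips stand 22 mm ahead of it and the grasp point (between the pads) lies 3 mm ahead of it; z points along the fingers, y is the direction in which the jaws open and shut (so a half turn about z gives the same grasp; the last joint's range is limited). The gripper opens to 85 mm and grips with 20 to 120 N. Pads are 22 mm wide; open, the fingers measure 114 mm over their backs; the gripper's body (76 mm by 85 mm) begins 54 mm behind the grasp point. The pads swing forward as they close: fully open they stand 13 mm farther back than shut.
Start: joints at [0.939, 0.259, 1.535, -0, 1.348, -0.203], TCP at [0.229, 0.5, 0.253] pointing down, gripper open.
Joint ranges: [-3.14, 3.14], [-0.91, 2.08], [0.19, 2.58], [-1.22, 4.36], [0.22, 2.71], [-3.12, 3.12]. Speed limits (rad/s): [2.57, 2.57, 3.14, 3.14, 3.14, 3.14].

INTERFACE

Orientations are given as a unit quaternion [w, x, y, z].
In Python, from workcell import bot gives the robot as it stands. Calls block until the motion is done:
- bot.move_ptp(position, orientation): joint-space move of the TCP to a pose.
- bot.movel(position, ori=None, feed=0.15, force_limit=None): straight line of the TCP; ori=None keeps the orientation; feed is the mean speed in m/s. With force_limit (N) it stops when the force on the tool has changed by that much, and returns True; else False.
- bot.move_j(angles): joint-space move.
- bot.move_gripper(opening, squeeze=None): finger opening in m; squeeze is the grip in N (None keeps the last); returns when the fingers have stopped.
- bot.pause(seconds).
- bot.solve_ik(position, orientation): joint angles nearest the present ones, or None.
- bot.grab_frame(name): name is "side" or "top" or "wrist"; returns a dict with "pixels" (420x560x3 uint8, red, green, blue), "fx", "fy", "cx", "cy" (pixels), "R" (3x3) and "t" (3): a world point X has camera coordinates R X + t; the wrist camera has in their place "hand_eye" (4x4, takes a point from camera to tool coordinates, whose origin is the TCP and whose axes are the flange's). Camera axes: x right, y down, z forward; pixel columns grow to the right and rows downward; lengths in m; the calibration is good to about 2 mm. The wrist camera is an equidistant fisheye: a pixel r from the principal point sees the ray r / f radians off the axis. A picture is of the moment at which its call begins: read the wrist's pose just before it. There is no depth.
A pose or a line that the arm cannot do raises bot.PlanningError and nothing moves.
- bot.finish_job(): hands the job in, once; it reports no verdict.
Readings, each from a call of its own:
- bot.read_time_s(): time.
- bot.read_joint_pos(): joint angles.
- bot.read_qd(): joint speeds.
- bot.read_joint_efforts(): joint torques, N m.
- bot.read_ee_pos(): TCP position.
- bot.read_eef_rot(): TCP orientation.
- bot.read_ft_force(): force on the tool from outside, world axes, zero at the start.
- bot.read_moment(): the same for the moment, N m.
- bot.read_gripper_width(): finger opening in m.
Only numpy, scipy, OpenCV 4.12 (cv2) and the standard library are available. Lean on these libraries where they do the work, as an engineer would, in place of code of your own. Each camera call takes 0.05 s, during which the arm holds its last target. There are 200 camera calls.

TASK

Get the rotating soldering hearth ready: push the turntable round by its rim until its black notch faces the white mark on the base plate, set the adjustable wrench on the brass lock nut and roll its worm until the jaws close snugly, and only then turn the nut clockwise until it comes up tight. Once the table is locked, stack all the soldering blocks there are into one square pile on the etched outline on the turntable, and lay the wrench back flat on its leather mat; leave the notch at the mark.

Things in the scene. Friction and masses are not known exactly. Their poses are not given: they have to be found in the camera images.
- hearth: fixed grey steel base plate of the soldering hearth, 236 x 370 mm, top 8 mm above the bench; carries turntable and lock nut. Origin on the bench under the turntable's axis; -x points to the white mark, -y to the lock nut. Between nut and turntable a brass brake shoe (44 x 22 mm, 91 to 113 mm from the axis, top 20 mm above the bench)
- mark (a point): inner end of the white painted mark line on the base plate, 104 mm from the turntable's axis, 8 mm above the bench
- turntable (a joint): angle of the turntable, rad, grows counter-clockwise seen from above, turns without end; 0 (or any whole turn) when the notch faces the mark. Turns stiffly (about 0.2 N m) and stays where it is left
- notch (a point): the black notch (12 mm wide) in the turntable's rim: point on its top face, 86 mm from the axis
- table_top (a point): centre of the turntable's top, 30 mm above the bench; axes turn with it, -x points to the notch. Steel disc 176 mm across; etched outline 64 x 114 mm (long side along y) for the pile. Four upright finger studs 12 mm across at the rim, for pushing it round: 94 mm from the axis, 45 and 135 degrees either side of the notch, 18 to 38 mm above the bench
- nut_top (a point): centre of the top of the brass hexagon lock nut, 165 mm from the turntable's axis; 32 mm across flats, 37 mm across corners, 15 mm high, standing on the base plate, top 23 mm above the bench. Turns with the nut; two of its flats are square to its y axis
- nut (a joint): angle of the lock nut, rad: grows clockwise seen from above; about 0 to 0.15 when slack, stops hard (tight) at 1.05; turns stiffly at 0.5 N m
- wrench: loose steel adjustable wrench, 240 mm long, 0.4 kg. Origin on its underside in the mouth, at the centre of a snugly held 32 mm nut; +x out of the mouth, z up. Fixed jaw face at y = -16 mm, moving jaw on the +y side, jaws from x = -21 (throat) to +18 mm, head 16 mm thick. Centre of mass at about (-68, -6) mm. Handle: see handle
- handle (a point): point on the centre line of the wrench's handle, at (-133, -25, 8) mm from the wrench's origin. Handle 24 mm wide, from 3 to 13 mm above the underside; it leaves the head backwards at 0.26 rad towards -y, running along (-0.966, -0.257) from (-61, -5) to (-222, -48) mm
- wrench_mid (a point): middle of the wrench's length, on the handle just behind the head, at (-90, -13, 8) mm from the wrench's origin
- worm_top (a point): top of the wrench's ribbed brass worm, at (-46.5, 0, 20.5) mm from the wrench's origin. Worm 20 mm across, 26 mm long, axis along the wrench's y, standing 4.5 mm proud of the head; eight ribs 3.4 mm proud. Rolls at about 3 N and stays put. Sweeping a shut fingertip, 2 to 3 mm below its top, towards the jaws (wrench +x) closes them, back opens them
- jaw (a joint): travel of the moving jaw, m: 0 fully open (50 mm between the jaws), opening = 50 mm minus this, so about 0.018 when snug on the 32 mm nut; 1 rad of worm moves it 1.2 mm. Starts between 0.004 and 0.010
- mat: fixed brown leather mat, 300 x 130 x 3 mm, the wrench's place; origin under its centre, long side along its x
- block1: loose cream soldering block, 60 x 110 x 20 mm (x, y, z), 0.12 kg, round scorch mark on top; origin at the centre of its underside; may be absent
- block2: loose cream soldering block, 60 x 110 x 20 mm (x, y, z), 0.12 kg, round scorch mark on top; origin at the centre of its underside; may be absent
- block3: loose cream soldering block, 60 x 110 x 20 mm (x, y, z), 0.12 kg, round scorch mark on top; origin at the centre of its underside; may be absent
- block4: loose cream soldering block, 60 x 110 x 20 mm (x, y, z), 0.12 kg, round scorch mark on top; origin at the centre of its underside; may be absent
There are look-alikes about, which are no part of the job. Leave any green or red look-alike of the block2 alone.

How it is judged:
On the way, in this order (a step that is already met when the one before it is completed fails the run):
1. the turntable's notch faces the mark (y of notch in the frame of hearth between -0.007 and 0.007 m and x of notch in the frame of hearth below 0 m), for 0.3 s.
2. the wrench sits on the lock nut, its jaws closed snugly, before the nut is turned (horizontal distance between wrench and nut_top below 0.012 m and height (world z) of wrench below 0.02 m and value of joint jaw above 0.0156 m and value of joint nut below 0.3 rad), for 0.2 s.
3. the nut is turned tight with the wrench, the notch still at the mark (all of step 1 and horizontal distance between wrench and nut_top below 0.012 m and height (world z) of wrench below 0.02 m and value of joint nut above 0.9 rad), for 0.2 s.
4. with the table locked, all blocks stand in one square pile on the outline (all of step 1 and horizontal distance between each of block1, block2, block3, block4 and table_top below 0.01 m and angle between the y axis of each of block1, block2, block3, block4 and the y axis of hearth, either way round below 0.12 rad and angle between each of block1, block2, block3, block4's own z axis and vertical below 0.06 rad and height (world z) of each of block1, block2, block3, block4 above 0.025 m and linear speed of each of block1, block2, block3, block4 below 0.02 m/s), for 0.2 s.
At the end, for the whole second after the job is handed in: Notch within 7 mm of the mark line; nut turned past 0.9 rad; every block within 10 mm of the turntable's centre, within 0.12 rad of the outline, flat and at rest in one pile; wrench lying flat on its mat with its middle within 60 mm of the mat's centre (all of step 4 and value of joint nut above 0.9 rad and horizontal distance between wrench_mid and mat below 0.06 m and angle between wrench's own z axis and vertical below 0.12 rad and height (world z) of wrench below 0.012 m and linear speed of wrench below 0.02 m/s); the robot touches nothing.
Of block1, block2, block3, block4 only 2 to 4 are there at a start; the rules pass over those that are not, and their reading is None.
At some moment in a run one of block1, block2, block3, block4 may be knocked a few centimetres aside while the robot is not near it.
Once in a run the grip may slacken for a moment while it holds something.
It also fails if it takes over 210 s, if anything falls off the work surface, if the arm or the gripper's body presses on something with over 40 N, if the wrist force passes 120 N, or if a joint passes its speed limit or range.

## Working session

There is one attempt and no reset: what is moved stays moved. The work goes in short steps, each a Python script; the robot and the scene stay as the last script left them, time stands still between calls to the robot, and variables do not carry over. Pictures are saved under pics/ and viewed, about 12 in all and at most 16, crops included, and the job is handed in when it is done.

```bash
ls; mkdir -p pics
python3 - <<'E'
from workcell import bot
import cv2,numpy as np
for n in ("top","side"):
    f=bot.grab_frame(n); cv2.imwrite(f"pics/{n}0.png",cv2.resize(f["pixels"][:,:,::-1],None,fx=1.4,fy=1.4,interpolation=cv2.INTER_CUBIC))
    print(n,f["fx"],f["fy"],f["cx"],f["cy"],np.round(f["R"],4).tolist(),np.round(f["t"],4).tolist())
    np.savez(f"pics/{n}0.npz",**f)
f=bot.grab_frame("wrist");print({k:np.round(v,4).tolist() for k,v in f.items() if k!="pixels"})
print(bot.read_time_s(),bot.read_eef_rot(),bot.read_ee_pos())
E
```

```text
pics
top 403.5742112440544 403.5742112440544 281.24850085371577 216.10199071509948 [[0.0111, -0.9998, 0.0184], [-0.9929, -0.0132, -0.1185], [0.1187, -0.0169, -0.9928]] [-0.0332, 0.5122, 0.8923]
side 420.5597117869686 420.5597117869686 278.18516928251836 213.21053471400572 [[0.9979, -0.0626, -0.0133], [-0.0556, -0.7448, -0.665], [0.0317, 0.6644, -0.7467]] [-0.4821, 0.0522, 1.1624]
{'fx': 325.1923, 'fy': 325.1923, 'cx': 278.3855, 'cy': 210.2034, 'hand_eye': [[-0.0005, -0.9475, -0.3197, 0.083], [1.0, -0.0003, -0.0007, -0.0006], [0.0005, -0.3197, 0.9475, -0.1193], [0.0, 0.0, 0.0, 1.0]]}
0.15 [-2.69162036e-04  2.12738630e-01  9.77108890e-01 -6.48609585e-04] [0.22843221 0.49991158 0.25266383]
```

View pics/top0.png

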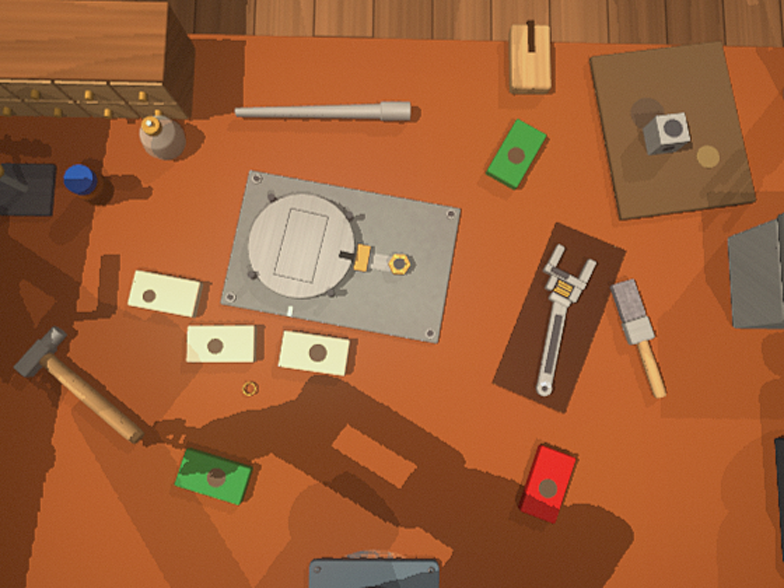

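View pics/side0.png

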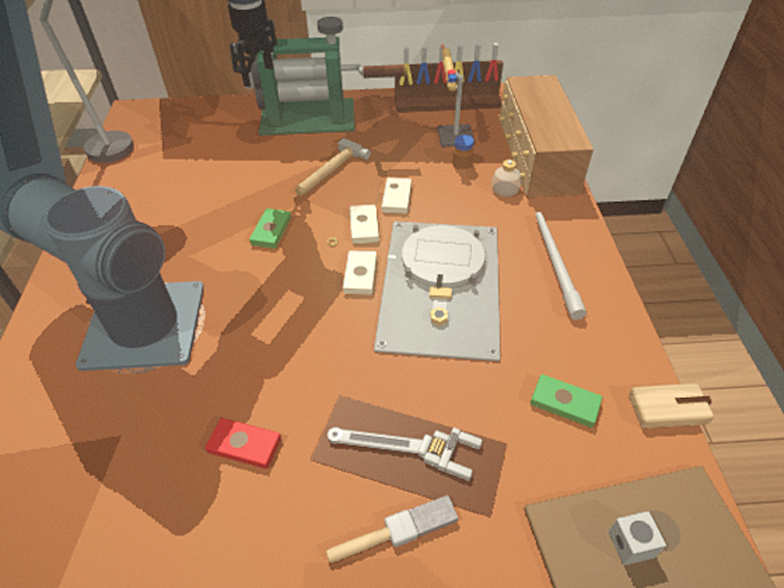

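Top view (1.4x scale): three cream blocks at (165,294), (221,343) and (315,353). Look-alikes are the green blocks at (516,154) and (213,477) and the red block at (548,483). The wrench is on its dark mat at (560,310); a brush and two hammers also lie about. The brown board at (670,130) is not the mat. The notch at (346,255) faces the nut at (400,264), and the white mark is at (290,311). The table therefore needs about 90° clockwise.

```bash
cat > h.py <<'E'
import numpy as np, cv2
from workcell import bot
from scipy.spatial.transform import Rotation as Ro
def cast(f,uv,z):
    uv=np.atleast_2d(uv).astype(float)
    d=np.c_[(uv[:,0]-f["cx"])/f["fx"],(uv[:,1]-f["cy"])/f["fy"],np.ones(len(uv))]
    R,t=np.array(f["R"]),np.array(f["t"]); c=-R.T@t; w=d@R
    return (c+w*((z-c[2])/w[:,2])[:,None])[:,:2]
def proj(f,P):
    q=np.atleast_2d(P)@np.array(f["R"]).T+f["t"]
    return np.c_[q[:,0]/q[:,2]*f["fx"]+f["cx"],q[:,1]/q[:,2]*f["fy"]+f["cy"]]
def ortho(f,z,x0,x1,y0,y1,s=0.0005):
    "straight-down view of the plane z: column=(y1-y)/s, row=(x1-x)/s"
    W,H=int((y1-y0)/s),int((x1-x0)/s)
    c=np.array([[x1,y1,z],[x1,y0,z],[x0,y0,z],[x0,y1,z]])
    M=cv2.getPerspectiveTransform(proj(f,c).astype(np.float32),np.float32([[0,0],[W,0],[W,H],[0,H]]))
    return cv2.warpPerspective(f["pixels"],M,(W,H),flags=cv2.INTER_CUBIC)
def blobs(m,amin):
    m=cv2.morphologyEx(m.astype(np.uint8)*255,cv2.MORPH_OPEN,np.ones((3,3)))
    cs=[c for c in cv2.findContours(m,cv2.RETR_EXTERNAL,cv2.CHAIN_APPROX_NONE)[0] if cv2.contourArea(c)>amin]
    return sorted(cs,key=cv2.contourArea)[::-1]
def rect(P):
    "world minAreaRect: centre, (long,short), direction angle of the long side"
    (c,s,a)=cv2.minAreaRect((np.array(P)*1000).astype(np.float32)); a=np.radians(a)
    if s[0]<s[1]: s=s[::-1]; a+=np.pi/2
    return np.array(c)/1000,np.array(s),(a+np.pi/2)%np.pi-np.pi/2
def down(yaw):
    "tool down, jaw (y) axis along direction yaw in the world; picks the half turn nearest joint range middle"
    y=np.array([np.cos(yaw),np.sin(yaw),0]);z=np.array([0,0,-1.]);x=np.cross(y,z)
    q=Ro.from_matrix(np.c_[x,y,z]).as_quat(); return q[[3,0,1,2]]
def hsv(f): return cv2.cvtColor(f["pixels"],cv2.COLOR_RGB2HSV).astype(int)
def blocks(f,z=0.02):
    H=hsv(f); m=(H[...,2]>190)&(H[...,1]>15)&(H[...,1]<90)&(H[...,0]>22)&(H[...,0]<45)
    return [rect(cast(f,cv2.convexHull(c)[:,0],z)) for c in blobs(m,300)]
E
python3 - <<'E'
from h import *
np.set_printoptions(precision=4,suppress=True)
for n,zz in (("top",0.02),("side",0.02)):
    f=dict(np.load(f"pics/{n}0.npz")); print(n)
    for b in blocks(f): print("block",b)
    H=hsv(f)
    if n=="top":
        for p in [(118,210),(158,245),(225,252),(215,170),(380,240),(413,180),(247,182),(259,183),(286,188),(207,222),(300,225),(396,250)]: print(p,H[p[1],p[0]])
f=dict(np.load("pics/top0.npz"))
o=ortho(f,0.02,0.25,0.75,-0.35,0.25,0.00075); cv2.imwrite("pics/orth.png",o[:,:,::-1])
E
```

```text
top
block (array([0.4438, 0.2557]), array([106.1906,  54.7365]), np.float64(-1.5582399976710395))
block (array([0.4304, 0.1032]), array([106.2471,  57.1682]), np.float64(1.4410200874011716))
block (array([0.525 , 0.3524]), array([105.3807,  57.6901]), np.float64(1.3977900586903518))
(118, 210) [ 31  51 233]
(158, 245) [ 16  96 143]
(225, 252) [ 14 102 135]
(215, 170) [ 19  39 209]
(380, 240) [ 10 158 110]
(413, 180) [ 11 174 104]
(247, 182) [15 58 70]
(259, 183) [ 19 157 231]
(286, 188) [ 11  38 113]
(207, 222) [ 41  17 244]
(300, 225) [ 20  38 169]
(396, 250) [ 14  46 112]
side
block (array([0.5906, 0.0512]), array([359.4233, 228.8874]), np.float64(1.4051105558947614))
block (array([0.4289, 0.104 ]), array([107.0336,  53.9488]), np.float64(1.4372551765681267))
block (array([0.4416, 0.2553]), array([104.3824,  56.7538]), np.float64(1.551114234758666))
```

View pics/orth.png

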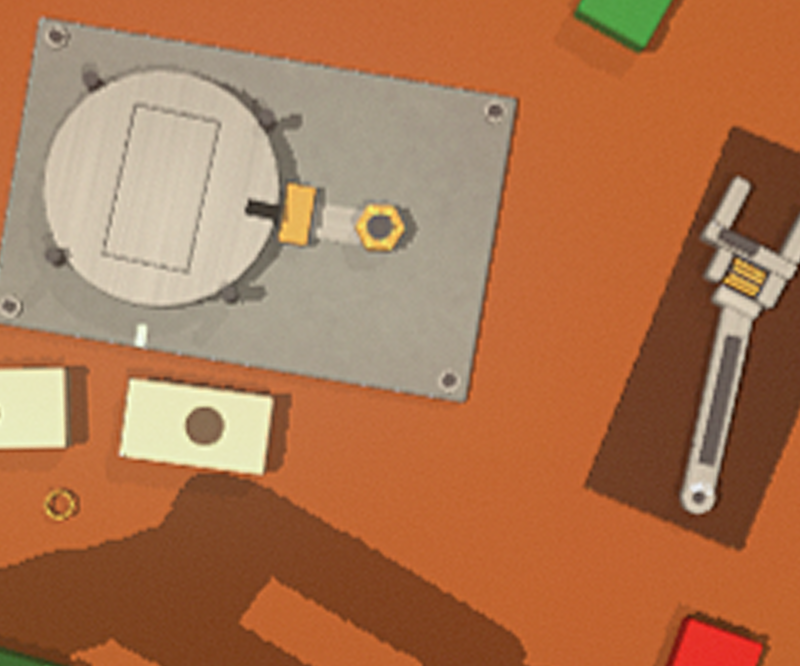

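The straightened top view shows the notch at (262,208), shoe (297,213), nut (381,228) and mark (141,335). The wrench mouth points up and to the right, with the worm at (745,278) and the handle end at (698,497). Next I fit these numerically.

```bash
cat >> h.py <<'E'
def plate(f):
    H=hsv(f); m=(H[...,1]<75)&(H[...,2]>85)
    for c in blobs(m,15000)[:1]:
        return rect(cast(f,cv2.convexHull(c)[:,0],0.008))
def hexagon(f,z,c0,r=0.03):
    H=hsv(f); m=(H[...,1]>110)&(H[...,2]>150)&(H[...,0]>13)&(H[...,0]<30)
    yy,xx=np.nonzero(m); P=cast(f,np.c_[xx,yy],z); k=np.hypot(*(P-c0).T)<r
    return P[k]
E
python3 - <<'E'
from h import *
np.set_printoptions(precision=4,suppress=True)
F={n:dict(np.load(f"pics/{n}0.npz")) for n in("top","side")}
for n,f in F.items():
    print(n,"plate",plate(f))
    # brass blobs
    H=hsv(f); m=(H[...,1]>100)&(H[...,2]>140)&(H[...,0]>14)&(H[...,0]<30)
    for c in cv2.findContours(m.astype(np.uint8),0,1)[0]:
        if cv2.contourArea(c)>40:
            e=cv2.boundingRect(c); w=cast(f,c[:,0],0.023); print(" brass",e,w.mean(0),rect(w))
    # white mark
    m=(H[...,1]<14)&(H[...,2]>215)
    for c in cv2.findContours(m.astype(np.uint8),0,1)[0]:
        if 15<cv2.contourArea(c)<150: print(" white",cv2.boundingRect(c),rect(cast(f,c[:,0],.008)))
    # mat
    m=(H[...,0]<14)&(H[...,1]>110)&(H[...,1]<185)&(H[...,2]<125)&(H[...,2]>60)
    for c in blobs(m,2500): print(" mat?",cv2.boundingRect(c),rect(cast(f,cv2.convexHull(c)[:,0],.003)))
# disc: edge points from ortho at z=.03 with hough
f=F["top"]; o=ortho(f,.03,.45,.72,.0,.3,.0005); g=cv2.GaussianBlur(cv2.cvtColor(o,cv2.COLOR_RGB2GRAY),(5,5),0)
c=cv2.HoughCircles(g,cv2.HOUGH_GRADIENT_ALT,1.5,100,param1=150,param2=.6,minRadius=165,maxRadius=187); print("disc",[(0.72-v[1]*.0005,.3-v[0]*.0005,v[2]*.0005) for v in c[0]])
x=ortho(f,.019,.38,.62,-.38,-.22,.0004); cv2.imwrite("pics/wr.png",x[:,:,::-1])
x=ortho(f,.03,.5,.7,.0,.28,.0004); cv2.imwrite("pics/tt.png",x[:,:,::-1])
cv2.imwrite("pics/both.png",np.hstack([cv2.imread("pics/wr.png")[:500],cv2.imread("pics/tt.png")[:,330:]]) if 0 else cv2.imread("pics/wr.png"))
E
```

```text
top plate None
 brass (173, 273, 10, 10) [0.3715 0.2057] (array([0.371 , 0.2054]), array([20.4084, 20.0748]), np.float64(-1.560048140490176))
 brass (34, 256, 63, 58) [0.3525 0.4575] (array([0.3534, 0.4589]), array([184.5002,  20.1517]), np.float64(0.9009868115579396))
 brass (455, 243, 21, 41) [ 0.4099 -0.45  ] (array([ 0.4103, -0.4496]), array([93.9067, 20.0462]), np.float64(0.2890957237080256))
 brass (396, 200, 13, 12) [ 0.5416 -0.3075] (array([ 0.5413, -0.3079]), array([24.7646, 20.3261]), np.float64(1.0939247764718827))
 brass (277, 181, 16, 15) [ 0.5788 -0.0345] (array([ 0.5795, -0.0339]), array([34.9197, 33.0725]), np.float64(-1.5564834712830775))
 brass (252, 174, 13, 20) [0.5887 0.0274] (array([0.589 , 0.0277]), array([44.5542, 21.9177]), np.float64(-0.1748116250075098))
 brass (497, 103, 17, 17) [ 0.7746 -0.5633] (array([ 0.7748, -0.5632]), array([39.801 , 38.8199]), np.float64(-0.8186691680538627))
 brass (101, 83, 13, 14) [0.8125 0.391 ] (array([0.8128, 0.3911]), array([30.1593, 30.025 ]), np.float64(-0.7696560184569083))
 brass (79, 58, 37, 3) [0.8861 0.4195] (array([0.
[... 1197 characters left out ...]
02956))
 brass (211, 112, 35, 28) [0.3412 0.423 ] (array([0.3441, 0.4288]), array([173.7271,  31.1318]), np.float64(0.800481242547221))
 brass (356, 72, 26, 67) [0.8423 0.5246] (array([0.8445, 0.5272]), array([415.084 ,  80.2144]), np.float64(1.4334140993279054))
 brass (362, 54, 61, 54) [0.9532 0.6929] (array([0.9576, 0.6765]), array([381.5589, 147.866 ]), np.float64(-1.559102833776198))
 brass (316, 35, 8, 22) [0.7205 0.9702] (array([0.7237, 0.9674]), array([187.8204,  27.3886]), np.float64(1.5074292049756055))
 mat? (491, 0, 69, 262) (array([1.5035, 0.6392]), array([1754.4874,  203.3532]), np.float64(1.092616432007354))
disc [(np.float32(0.609), np.float32(0.126), np.float32(0.08819829))]
```

View pics/wr.png

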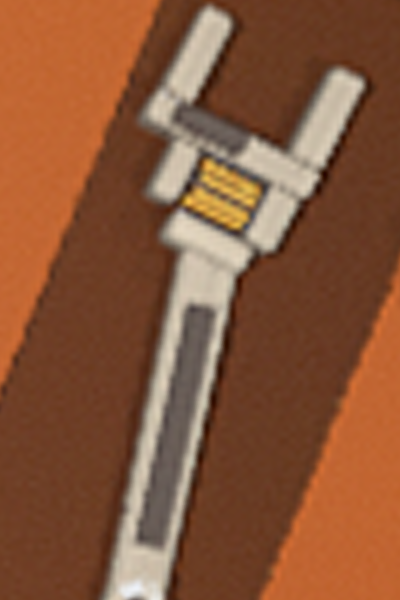

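Disc centre is (0.609, 0.126) with r = 88.2 mm. The nut is 163 mm away, the shoe 100 mm away, and the mat measures 299 x 130 mm. All agree with the description, and hearth yaw is about -10.3°. Now I push the table round by the lower-right stud.

```bash
cat >> h.py <<'E'
C=np.array([.609,.126])
HOME=[0.939,0.259,1.535,0,1.348,-0.203]
def home(): bot.move_j(HOME)
def pol(a,r): return C+r*np.array([np.cos(a),np.sin(a)])
def push_arc(a0,a1,r=.097,z=.054):
    "shut finger down at angle a0, push round to a1 (deg, about the table axis), lift"
    n=max(2,int(abs(a1-a0)/9)+1); A=np.radians(np.linspace(a0,a1,n))
    bot.move_ptp([*pol(A[0],r),.14],down(A[0]+np.pi)); bot.movel([*pol(A[0],r),z],feed=.1)
    for a in A[1:]:
        hit=bot.movel([*pol(a,r),z],down(a+np.pi),feed=.08,force_limit=25)
        if hit: print("hit at",np.degrees(a),bot.read_ft_force()); break
    p=bot.read_ee_pos(); bot.movel([p[0],p[1],.14],feed=.2)
def snap(cam,name=None):
    f=bot.grab_frame(cam)
    if name: cv2.imwrite(f"pics/{name}.png",f["pixels"][:,:,::-1])
    return f
def notch(f):
    "angle of the dark notch seen from the axis, deg, and its point"
    H=hsv(f); yy,xx=np.nonzero(H[...,2]<62); P=cast(f,np.c_[xx,yy],.03); d=P-C; r=np.hypot(*d.T)
    k=(r>.066)&(r<.085); a=np.degrees(np.arctan2(d[k,1],d[k,0])); b=np.radians(a)
    return np.degrees(np.arctan2(np.sin(b).mean(),np.cos(b).mean())),k.sum(),a.std()
E
python3 - <<'E'
from h import *
f=dict(np.load("pics/top0.npz")); n0=notch(f); print(n0)
for a in (-122,-170,-219):
    q=bot.solve_ik([*pol(np.radians(a),.097),.054],down(np.radians(a)+np.pi)); print(a,np.round(q,2))
bot.move_gripper(0)
push_arc(n0[0]-45+26,-190.3-45+10+4)
home(); f=snap("top"); np.savez("pics/top1.npz",**f); print(notch(f),bot.read_time_s(),bot.read_gripper_width())
x=ortho(f,.03,.45,.72,-.08,.28,.0005); cv2.imwrite("pics/tt1.png",x[:,:,::-1])
E
```

```text
(np.float64(-103.87970038366801), np.int64(12), np.float64(2.6389561179904635))
-122 [-0.12  0.48  1.75 -0.    0.91 -1.13]
-170 [-0.    0.44  1.83 -0.    0.87 -0.18]
-219 [ 0.14  0.49  1.73 -0.    0.92  0.82]
(np.float64(170.968249530377), np.int64(8), np.float64(2.2362220702634756)) 9.85 -0.00024376782983641216
```

View pics/tt1.png

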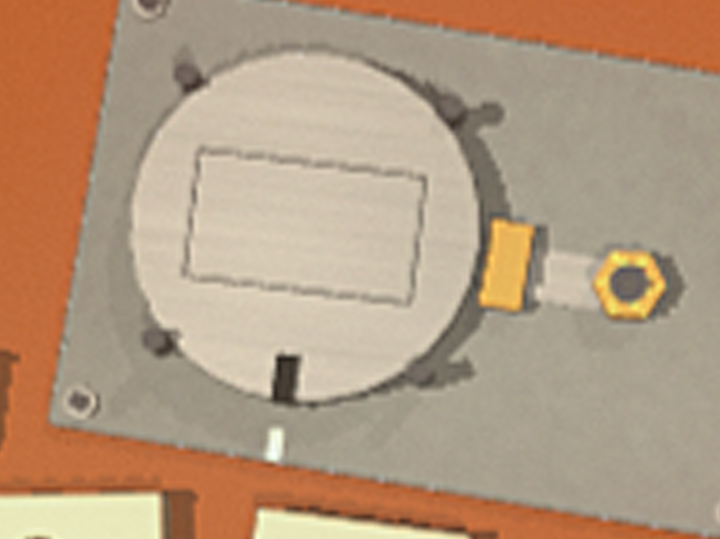

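The notch (286,379) is nearly at the mark (275,443). The etched outline reads about -7.6° yaw against -9.6° for the plate edges, so I nudge about 2° further. Then a wrist close-up of the nut.

Run:
```python
from h import *
push_arc(-212,-223.4)
N=np.array([.579,-.034])
# camera sits at tool +x 83mm: hand_eye tilt looks back to tool axis; hover above nut
bot.move_ptp([N[0],N[1],.15],down(np.radians(80))); bot.pause(.2)
p,q=bot.read_ee_pos(),bot.read_eef_rot(); f=snap("wrist","wn"); np.savez("pics/wn.npz",p=p,q=q,**f)
home(); f=snap("top"); np.savez("pics/top2.npz",**f); print(bot.read_time_s(),bot.read_ft_force())
x=ortho(f,.03,.45,.72,-.08,.28,.0005); a=cv2.imread("pics/wn.png"); cv2.imwrite("pics/c2.png",np.vstack([x[150:320,:560,::-1],a]))
```

```text
18.2833 [-0.45408474 -0.47047356  0.65830311]
```

View pics/c2.png

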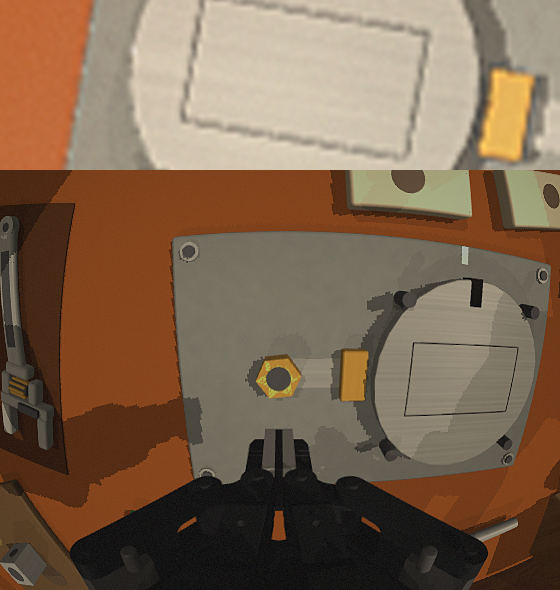

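The notch now lines up: the outline reads about -9° against the plate's -9.5°. The wrist view shows the nut at about (279,207). Next I measure its flats.

```bash
cat >> h.py <<'E'
def wcast(f,p,q,uv,z):
    uv=np.atleast_2d(uv).astype(float); d=uv-[f["cx"],f["cy"]]; r=np.hypot(*d.T)+1e-9; th=r/f["fx"]
    v=np.c_[d/r[:,None]*np.sin(th)[:,None],np.cos(th)]; E=np.array(f["hand_eye"])
    R=Ro.from_quat(np.array(q)[[1,2,3,0]]).as_matrix(); c=R@E[:3,3]+p; w=v@E[:3,:3].T@R.T
    return (c+w*((z-c[2])/w[:,2])[:,None])[:,:2]
def flats(P):
    "hexagon points -> flat normal angle (deg, mod 60), centre, width over flats"
    P=cv2.convexHull(P.astype(np.float32)*1000)[:,0]/1000; A=np.arange(0,60,.5)
    w=[sum(np.ptp(P@[np.cos(t),np.sin(t)])for t in np.radians(a+np.array([0,60,120])))/3 for a in A]
    t=np.radians(A[np.argmin(w)]+np.array([0,60,120])); U=np.c_[np.cos(t),np.sin(t)]
    m=[(np.max(P@u)+np.min(P@u))/2 for u in U]
    return A[np.argmin(w)],np.linalg.lstsq(U,np.array(m),rcond=None)[0],min(w),max(w)
E
python3 - <<'E'
from h import *
np.set_printoptions(precision=4,suppress=True)
f=dict(np.load("pics/wn.npz")); p,q=f["p"],f["q"]; H=hsv(f)
m=(H[...,1]>130)&(H[...,2]>110)&(H[...,0]>12)&(H[...,0]<32)
for c in blobs(m,300):
    x,y,w,h=cv2.boundingRect(c); 
    if x>200: print((x,y,w,h),flats(wcast(f,p,q,c[:,0],.023)), rect(wcast(f,p,q,c[:,0],.02)))
for n in("top0","top1","top2","side0"):
    g=dict(np.load(f"pics/{n}.npz")); P=hexagon(g,.023,np.array([.579,-.034])); print(n,len(P),flats(P))
# points in wrist view: mark inner end, plate, disc check
print(wcast(f,p,q,[[465,76]],.008),wcast(f,p,q,[[476,124]],.03), "worm",wcast(f,p,q,[[17,217]],.0235))
x,y=279,207; k=f["pixels"][y-60:y+60,x-70:x+70]; cv2.imwrite("pics/nut.png",cv2.resize(k[:,:,::-1],None,fx=4,fy=4,interpolation=cv2.INTER_CUBIC))
E
```

```text
(341, 181, 28, 50) (np.float64(20.0), array([0.5861, 0.0268]), np.float64(0.03729888008771182), np.float64(0.03955743102495008)) (array([0.5871, 0.0274]), array([42.5453, 21.1366]), np.float64(-0.17358590511580108))
(268, 188, 33, 40) (np.float64(56.5), array([ 0.5774, -0.0323]), np.float64(0.029943886472432624), np.float64(0.031385098635477025)) (array([ 0.5785, -0.0287]), array([32.6603, 24.4632]), np.float64(-0.031031552495766945))
top0 120 (np.float64(57.5), array([ 0.5785, -0.0347]), np.float64(0.032224762023267496), np.float64(0.03524455513733051))
top1 121 (np.float64(57.5), array([ 0.5785, -0.0347]), np.float64(0.032224762023267496), np.float64(0.03524455513733051))
top2 121 (np.float64(57.5), array([ 0.5785, -0.0347]), np.float64(0.032224762023267496), np.float64(0.03524455513733051))
side0 21 (np.float64(26.0), array([ 0.5742, -0.0491]), np.float64(0.022514269450189837), np.float64(0.02337745645378524))
[[0.49   0.1476]] [[0.5308 0.1402]] worm [[ 0.5387 -0.3032]]
```

View pics/nut.png

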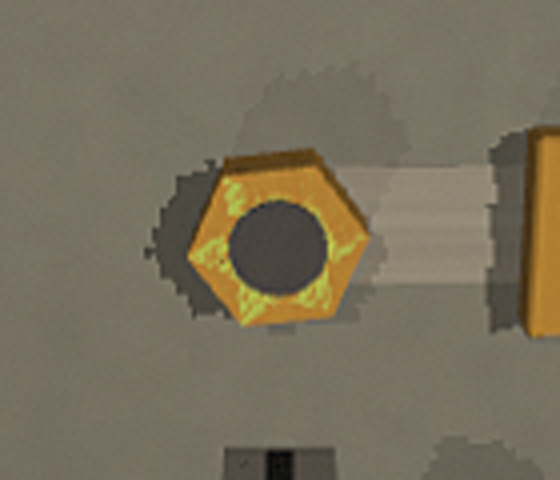

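Flat normals are at about 57° mod 60, with the nut centre at (0.5785, -0.034). I'll seat the wrench at yaw 87°, so the handle sweeps through free space. Now I pick it up at the handle, just behind the head.

Run:
```python
from h import *
np.set_printoptions(precision=4,suppress=True)
t=np.radians(-101.5); o=down(t)
bot.move_gripper(.06); bot.move_ptp([.508,-.304,.12],o)
print(bot.movel([.508,-.304,.0265],feed=.1,force_limit=8), bot.read_ee_pos())
bot.move_gripper(0,squeeze=80); print("w",bot.read_gripper_width(),bot.read_ft_force())
bot.movel([.508,-.304,.12],feed=.1); bot.pause(.2); print("w",bot.read_gripper_width(),bot.read_ft_force())
bot.move_ptp([.595,-.115,.12],down(np.radians(87-75.1))); bot.pause(.2)
p,q=bot.read_ee_pos(),bot.read_eef_rot(); f=snap("wrist","wg"); np.savez("pics/wg.npz",p=p,q=q,**f)
print(p,bot.read_gripper_width(),bot.read_time_s())
```

```text
False [ 0.5085 -0.3044  0.0271]
w 0.023631713543827572 [-1.905   1.1285  5.7215]
w 0.02358843663632442 [-1.1272 -0.4521 -3.9586]
[ 0.5949 -0.1156  0.12  ] 0.023650741837638264 26.4
```

View pics/wg.png

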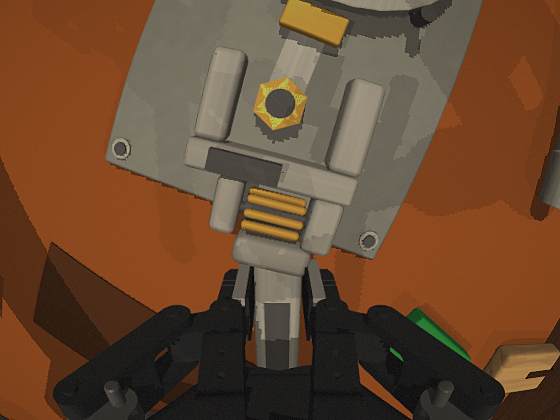

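The wrist view shows the wrench held square by its handle, with the worm at (275,214). The jaws are at (222,95) and (357,128), with the nut (280,104) visible between them.

Run:
```python
from h import *
np.set_printoptions(precision=4,suppress=True)
f=dict(np.load("pics/wg.npz")); p,q=f["p"],f["q"]; H=hsv(f)
m=(H[...,1]>110)&(H[...,2]>100)&(H[...,0]>12)&(H[...,0]<32)
R=Ro.from_quat(q[[1,2,3,0]]).as_matrix(); print("tool yaw",np.degrees(np.arctan2(R[1,1],R[0,1])))
zu=.12-.0271+.003
yaw=np.arctan2(R[1,1],R[0,1])+np.radians(75.1); W=np.array([[np.cos(yaw),-np.sin(yaw)],[np.sin(yaw),np.cos(yaw)]])
for c in cv2.findContours(m.astype(np.uint8),0,1)[0]:
    if cv2.contourArea(c)>60:
        x,y,w,h=cv2.boundingRect(c); print((x,y,w,h)); 
        if 180<y<240: w_=wcast(f,p,q,c[:,0],zu+.0195); r=rect(w_); print(" rib centre rel TCP in wrench axes",(r[0]-p[:2])@W, r[1])
        elif y<130: print(" nut",flats(wcast(f,p,q,c[:,0],.023)))
# jaw inner faces at head top
for nm,uv in (("mov",[[247,60],[231,138]]),("fix",[[346,88],[329,168]]),("throat",[[212,141],[350,178]])):
    print(nm,(wcast(f,p,q,uv,zu+.016)-p[:2])@W)
```

```text
tool yaw 11.826942511428552
(493, 348, 67, 45)
(241, 220, 58, 21)
 rib centre rel TCP in wrench axes [0.0296 0.0126] [24.4496  4.092 ]
(244, 208, 59, 22)
 rib centre rel TCP in wrench axes [0.0347 0.0124] [24.6632  3.8521]
(247, 188, 60, 28)
 rib centre rel TCP in wrench axes [0.0426 0.0127] [24.3473  6.7673]
(253, 77, 55, 53)
 nut (np.float64(56.5), array([ 0.5777, -0.0345]), np.float64(0.03190949262721763), np.float64(0.03613319007187522))
(279, 0, 70, 45)
 nut (np.float64(20.5), array([0.5882, 0.0259]), np.float64(0.0365814138383434), np.float64(0.03855205493044611))
mov [[0.0932 0.0382]
 [0.0619 0.0367]]
fix [[ 0.0928 -0.0015]
 [ 0.0602 -0.004 ]]
throat [[ 0.0589  0.0439]
 [ 0.0586 -0.0136]]
```

Run:
```python
from h import *
np.set_printoptions(precision=4,suppress=True)
a=np.radians(87); W=np.array([[np.cos(a),-np.sin(a)],[np.sin(a),np.cos(a)]])
T=np.array([.578,-.0345])-W@[.083,.0158]; print(T)
o=down(a-np.radians(75.1))
bot.movel([*T,.08],o,feed=.1); bot.pause(.2); print(bot.read_gripper_width())
hit=bot.movel([*T,.0335],feed=.04,force_limit=8); bot.pause(.2); print(hit,bot.read_ee_pos(),bot.read_ft_force(),bot.read_gripper_width())
p,q=bot.read_ee_pos(),bot.read_eef_rot(); f=snap("wrist","wp"); np.savez("pics/wp.npz",p=p,q=q,**f)
```

```text
[ 0.5894 -0.1182]
0.022975026198815987
False [ 0.5896 -0.1183  0.0338] [ 0.0727 -0.454  -4.5187] 0.023520657770672693
```

View pics/wp.png

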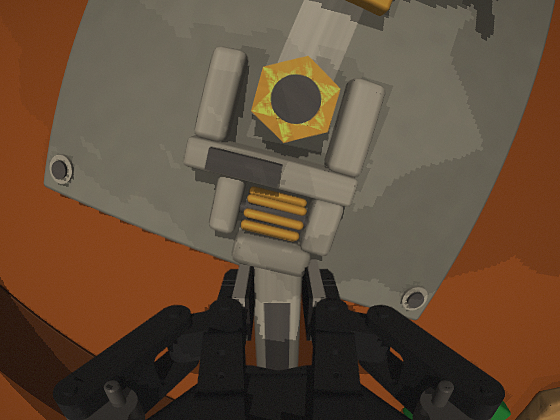

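The wrench is round the nut: the nut (296,98) lies between the jaws with clearance on both sides and at the throat. I release it and roll the worm.

```bash
cat >> h.py <<'E'
def sweeps(worm,yaw,n,z,lim=14,a=-.026,b=.022,stop=True):
    d=np.array([np.cos(yaw),np.sin(yaw)]); o=down(yaw-np.pi/2)  # tool y across the sweep
    for i in range(n):
        s,e=worm+a*d,worm+b*d
        if i==0: bot.move_ptp([*s,z+.05],o)
        bot.movel([*s,z+.008],o,feed=.2); bot.movel([*s,z],feed=.08,force_limit=15)
        hit=bot.movel([*e,z],feed=.06,force_limit=lim); p=bot.read_ee_pos(); F=bot.read_ft_force()
        print(i,hit,round(float((p[:2]-worm)@d),4),np.round(F,1))
        bot.movel([p[0],p[1],z+.012],feed=.2)
        if hit and stop: break
        bot.movel([*s,z+.012],feed=.3)
E
python3 - <<'E'
from h import *
np.set_printoptions(precision=4,suppress=True)
p=bot.read_ee_pos(); print(bot.movel([p[0],p[1],.0315],feed=.03,force_limit=5),bot.read_ee_pos())
bot.move_gripper(.05); p=bot.read_ee_pos(); bot.movel([p[0],p[1],.12],feed=.15)
bot.move_gripper(0,squeeze=30)
a=np.radians(87); W=np.array([[np.cos(a),-np.sin(a)],[np.sin(a),np.cos(a)]])
worm=p[:2]+W@[.0355,.0115]; print("worm",worm)
np.save("worm.npy",worm)
sweeps(worm,a,4,.048)
p=bot.read_ee_pos(); bot.movel([p[0],p[1],.09],feed=.2)
bot.move_ptp([.589,-.118,.12],down(a-np.radians(75.1))); bot.pause(.1)
p,q=bot.read_ee_pos(),bot.read_eef_rot(); f=snap("wrist","ws"); np.savez("pics/ws.npz",p=p,q=q,**f);print(bot.read_time_s())
E
```

```text
False [ 0.5898 -0.1184  0.0327]
worm [ 0.5801 -0.0823]
0 True -0.0081 [-3.   0.3  9.2]
33.1333
```

View pics/ws.png

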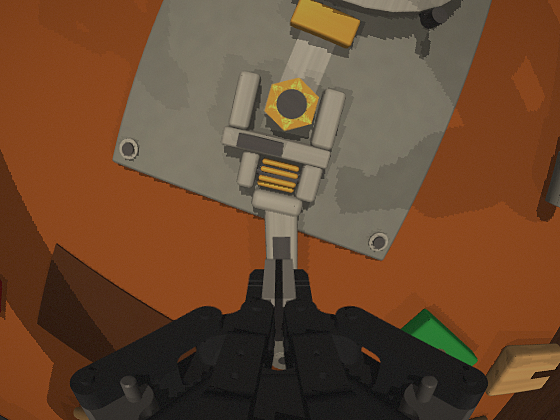

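The first sweep stopped on a vertical bump (Fz 9 N) with the finger partly over the worm. The wrench is still seated. I re-measure the worm and sweep with a higher limit.

```bash
cat >> h.py <<'E'
def wrench_on_nut(f,p,q):
    "worm centre, yaw from ribs, nut, in the wrist view"
    H=hsv(f); m=(H[...,1]>110)&(H[...,2]>90)&(H[...,0]>12)&(H[...,0]<32)
    ribs=[];nut=None;ang=[]
    for c in cv2.findContours(m.astype(np.uint8),0,1)[0]:
        if cv2.contourArea(c)<35: continue
        P=wcast(f,p,q,c[:,0],.0275); r=rect(P)
        if 20<r[1][0]<29 and r[1][1]<14: ribs.append(P); ang.append(np.degrees(r[2]))
        F=flats(wcast(f,p,q,c[:,0],.023))
        if .028<F[2]<.035 and .031<F[3]<.04: nut=F
    A=np.vstack(ribs); r=rect(A); return r,ang,nut
def look(yaw,name,xy=(.589,-.118),z=.12):
    bot.move_ptp([*xy,z],down(yaw)); bot.pause(.1)
    p,q=bot.read_ee_pos(),bot.read_eef_rot(); f=snap("wrist",name); np.savez(f"pics/{name}.npz",p=p,q=q,**f); return f,p,q
E
python3 - <<'E'
from h import *
np.set_printoptions(precision=4,suppress=True)
f=dict(np.load("pics/ws.npz")); print(wrench_on_nut(f,f["p"],f["q"]))
worm=np.load("worm.npy"); a=np.radians(87)
sweeps(worm,a,3,.0485,lim=35)
p=bot.read_ee_pos(); bot.movel([p[0],p[1],.09],feed=.2)
print(wrench_on_nut(*look(a-np.radians(75.1),"ws2"))); print(bot.read_time_s())
E
```

```text
((array([ 0.5789, -0.0823]), array([25.4036, 18.3443]), np.float64(-0.03508022314295989)), [np.float64(-2.0099487304687575), np.float64(-2.50794219970703), np.float64(-2.487510681152348)], (np.float64(56.5), array([ 0.5777, -0.0344]), np.float64(0.032088359504234276), np.float64(0.03611623567831807)))
0 False 0.022 [ 0.7  0.  -0.3]
1 False 0.022 [ 0.   0.4 -0.4]
2 False 0.022 [-0.1  0.  -0.1]
((array([ 0.5791, -0.0816]), array([24.8773, 18.9444]), np.float64(-0.03136338236759073)), [np.float64(-1.9129257202148493), np.float64(-2.5549926757812447), np.float64(-2.0867233276367405)], (np.float64(56.5), array([ 0.5777, -0.0344]), np.float64(0.03219163572426944), np.float64(0.03648024920498124)))
40.4417
```

View pics/ws2.png

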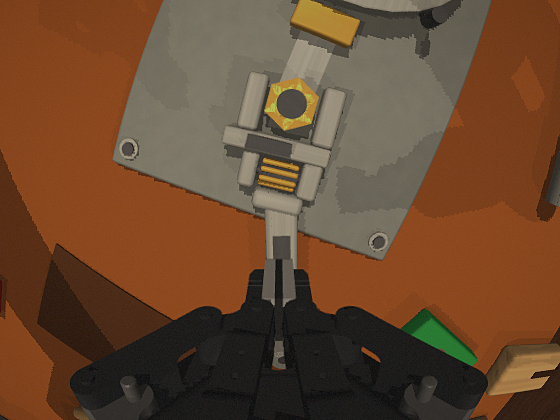

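The moving jaw has come in from column 244 to about 255, so only a small gap to the nut remains. I continue until the worm stalls.

Run:
```python
from h import *
np.set_printoptions(precision=4,suppress=True)
worm=np.array([.5793,-.082]); a=np.radians(87.5)
sweeps(worm,a,4,.0485,lim=30,stop=True)
p=bot.read_ee_pos(); bot.movel([p[0],p[1],.09],feed=.2)
f,p,q=look(a-np.radians(75.1),"ws3",z=.10); print(wrench_on_nut(f,p,q)); print(bot.read_time_s())
cv2.imwrite("pics/ws3c.png",cv2.resize(f["pixels"][50:250,180:380,::-1],None,fx=2.5,fy=2.5,interpolation=cv2.INTER_CUBIC))
```

```text
0 False 0.022 [ 0.2 -0.1 -0.4]
1 False 0.022 [-0.5 -0.2 -0.7]
2 False 0.0221 [ 0.2 -0.7  1. ]
3 False 0.0222 [-0.1 -0.5  0. ]
((array([ 0.5784, -0.08  ]), array([24.8598, 18.3306]), np.float64(0.023507192390505915)), [np.float64(1.1924574375152548), np.float64(0.6891499757766723), np.float64(1.346862792968745)], (np.float64(57.0), array([ 0.5777, -0.0344]), np.float64(0.0320997878924472), np.float64(0.036285332636239155)))
49.75
```

View pics/ws3c.png

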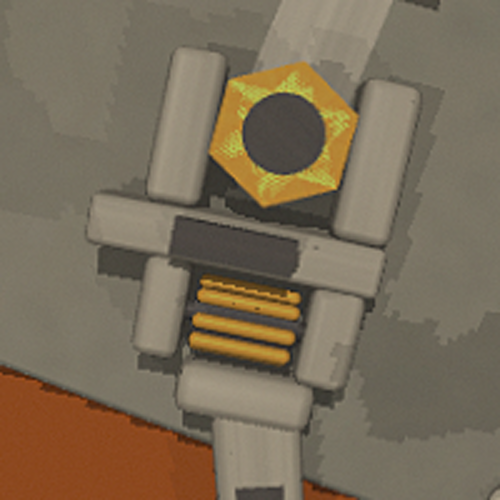

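The jaws now touch both flats with about 33 mm opening. The wrench can still sit a few degrees off, so I give the worm a few more sweeps, then check.

Run:
```python
from h import *
np.set_printoptions(precision=4,suppress=True)
worm=np.array([.5784,-.080]); a=np.radians(90)
sweeps(worm,a,4,.048,lim=35,stop=True)
p=bot.read_ee_pos(); bot.movel([p[0],p[1],.09],feed=.2)
f,p,q=look(a-np.radians(75.1),"ws4",z=.10); print(wrench_on_nut(f,p,q)); print(bot.read_time_s())
cv2.imwrite("pics/ws4c.png",cv2.resize(f["pixels"][50:250,180:380,::-1],None,fx=2.5,fy=2.5,interpolation=cv2.INTER_CUBIC))
```

```text
0 False 0.0221 [ 0.2 -0.1 -0.1]
1 False 0.0221 [ 0.  -0.1  1. ]
2 False 0.0221 [ 0.3  0.2 -0.3]
3 False 0.0221 [-0.3 -1.   0.1]
((array([ 0.5782, -0.08  ]), array([25.3469, 18.6239]), np.float64(0.004057889241724011)), [np.float64(0.25822749733924777), np.float64(0.36522388458251565), np.float64(0.6222069859504709)], (np.float64(56.5), array([ 0.5778, -0.0345]), np.float64(0.03207717399286788), np.float64(0.03639216965966963)))
59.0417
```

View pics/ws4c.png

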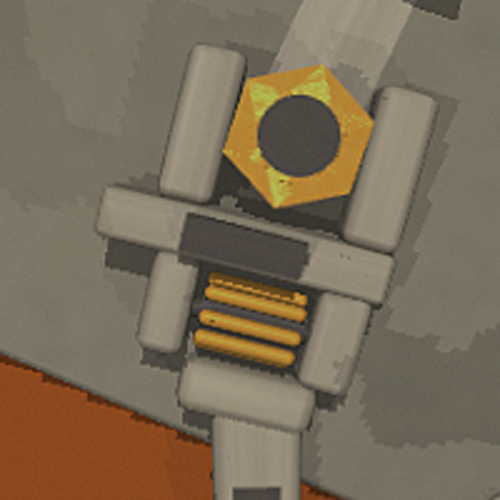

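Ribs and jaw are unchanged by four more sweeps, so the worm is stalled and the jaws are shut on the nut at about 33 mm or less. Now I push the handle clockwise to the stop.

```bash
python3 - <<'E'
from h import *
np.set_printoptions(precision=4,suppress=True)
N=np.array([.578,-.0345])
def pose(yd,off):
    a=np.radians(yd); W=np.array([[np.cos(a),-np.sin(a)],[np.sin(a),np.cos(a)]]); h=np.radians(yd+194.9)
    return N+W@[-.133,-.025]+off*np.array([-np.sin(h),np.cos(h)]), down(h-np.pi)
bot.move_gripper(0)
P,o=pose(89.5,.034); bot.move_ptp([*P,.10],o); print(bot.movel([*P,.0345],feed=.1,force_limit=8))
for y in np.arange(89.5,15,-4):
    P,o=pose(y,.0235); hit=bot.movel([*P,.0345],o,feed=.05,force_limit=18)
    if hit: print("stop at",y,bot.read_ft_force()); bot.pause(.4); break
p=bot.read_ee_pos(); print(p,bot.read_ft_force())
P,o=pose(y+6,.04); bot.movel([*P,.0345],feed=.1); bot.movel([*P,.12],feed=.2)
f,p,q=look(np.radians(y-75.1),"wt",xy=tuple(N-.085*np.array([np.cos(np.radians(y)),np.sin(np.radians(y))])),z=.10); print(wrench_on_nut(f,p,q),bot.read_time_s())
home(); f=snap("top","top3"); np.savez("pics/top3.npz",**f); print(notch(f)); print(blocks(f)); print(flats(hexagon(f,.023,N)))
w=cv2.imread("pics/wt.png"); x=ortho(f,.02,.3,.7,-.2,.28,.001)[:,:,::-1]
cv2.imwrite("pics/wtc.png",np.hstack([w[:400],x]) if w.shape[0]>=400 else w)
E
python3 -c "
import cv2;a=cv2.imread('pics/wtc.png');cv2.imwrite('pics/wtc.png',cv2.resize(a,None,fx=.75,fy=.75))"
```

```text
False
[ 0.4723 -0.1188  0.0347] [ 4.5101 -1.8096 -2.0022]
((array([ 0.5348, -0.0498]), array([25.3302, 19.1317]), np.float64(-1.2418154381261628)), [np.float64(-70.9519271850586), np.float64(-71.09283447265624), np.float64(-70.87741279602051)], (np.float64(2.5), array([ 0.5776, -0.0342]), np.float64(0.032060467927752134), np.float64(0.036219397083071724))) 70.7
(np.float64(167.90807309475247), np.int64(8), np.float64(2.150567741079687))
[(array([0.4438, 0.2557]), array([106.1906,  54.7365]), np.float64(-1.5582399976710395)), (array([0.4283, 0.0709]), array([106.3803,  56.8877]), np.float64(1.4410238158266981)), (array([0.525 , 0.3526]), array([105.89  ,  57.5449]), np.float64(1.3977904581645149))]
(np.float64(1.0), array([ 0.5785, -0.0344]), np.float64(0.03202588186786176), np.float64(0.03520646139934389))Traceback (most recent call last):
  File "<stdin>", line 17, in <module>
    return _nx.concatenate(arrs, 1, dtype=dtype, casting=casting)
           ~~~~~~~~~~~~~~~^^^^^^^^^^^^^^^^^^^^^^^^^^^^^^^^^^^^^^^
ValueError: all the input array dimensions except for the concatenation axis must match exactly, but along dimension 0, the array at index 0 has size 400 and the array at index 1 has size 399
[ WARN:0@0.029] global loadsave.cpp:275 findDecoder imread_('pics/wtc.png'): can't open/read file: check file path/integrity
Traceback (most recent call last):
cv2.error: OpenCV(4.12.0) /io/opencv/modules/imgproc/src/resize.cpp:4208: error: (-215:Assertion failed) !ssize.empty() in function 'resize'
```

The arm reached the end of its sweep without a hard stop. The wrench yaw (19°) no longer matches the nut flats (about 32°), so I look at it.

```bash
python3 -c "
import cv2;a=cv2.imread('pics/wt.png')[20:260,150:410];cv2.imwrite('pics/wtc.png',cv2.resize(a,None,fx=2.3,fy=2.3,interpolation=cv2.INTER_CUBIC))"
```

```text
(no output)
```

View pics/wtc.png

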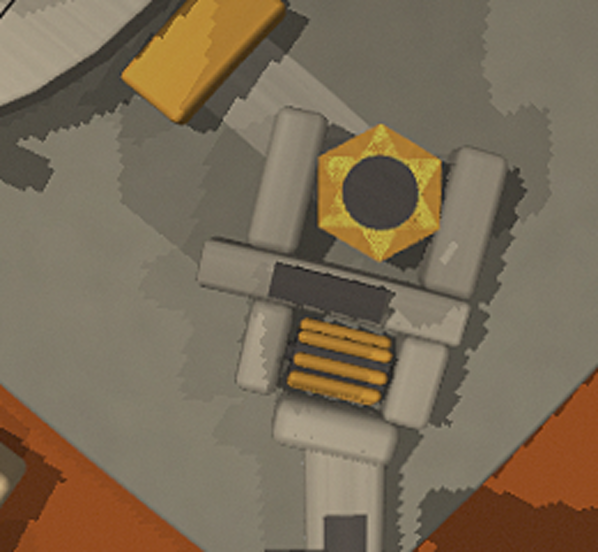

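The nut turned about 55° (57 → 2 mod 60), but the jaws spread to roughly 35 mm under load and the wrench is 12° off the flats. I close the worm again here, then push a little more to make sure the nut is at its stop.

Run:
```python
from h import *
np.set_printoptions(precision=4,suppress=True)
N=np.array([.578,-.0343])
bot.move_gripper(0)
a=np.radians(19.5); sweeps(np.array([.5348,-.0498]),a,4,.048,lim=35)
p=bot.read_ee_pos(); bot.movel([p[0],p[1],.09],feed=.2)
def see(y,n):
    r=np.radians(y); f,p,q=look(r-np.radians(75.1),n,xy=tuple(N-.085*np.array([np.cos(r),np.sin(r)])),z=.10); w=wrench_on_nut(f,p,q); print(n,w[0][0],w[1],w[2]); return w
w=see(24,"wt2"); y0=90+np.median(w[1]); print("yaw",y0)
def pose(yd,off):
    a=np.radians(yd); W=np.array([[np.cos(a),-np.sin(a)],[np.sin(a),np.cos(a)]]); h=np.radians(yd+194.9)
    return N+W@[-.133,-.025]+off*np.array([-np.sin(h),np.cos(h)]), down(h-np.pi)
P,o=pose(y0,.036); bot.move_ptp([*P,.10],o); print(bot.movel([*P,.0345],feed=.1,force_limit=8))
F0=bot.read_ft_force()
for y in np.arange(y0,y0-16,-2):
    P,o=pose(y,.0235); hit=bot.movel([*P,.0345],o,feed=.05,force_limit=12); F=bot.read_ft_force()-F0; print(round(y,1),hit,F)
    if hit or np.hypot(*F[:2])>9: break
P,o=pose(y+6,.04); bot.movel([*P,.0345],feed=.1); bot.movel([*P,.12],feed=.2)
see(y,"wt3"); print(bot.read_time_s())
```

```text
0 True -0.007 [-4.8 -1.4 14. ]
wt2 [ 0.5347 -0.0498] [np.float64(-70.29502296447752), np.float64(-71.15496635437012), np.float64(-70.98091888427733)] (np.float64(3.0), array([ 0.5776, -0.0342]), np.float64(0.032219226335087094), np.float64(0.03615303554376284))
yaw 19.01908111572267
False
19.0 False [-1.0259  0.4928 -0.7707]
17.0 False [ 1.3468 -1.6768 -0.6824]
15.0 False [ 4.5007 -2.086  -0.4734]
13.0 False [ 4.2961 -1.2552 -1.1206]
11.0 False [ 3.7832 -1.4751 -0.1603]
9.0 False [ 3.0522 -1.4908 -0.0832]
7.0 False [ 3.1812 -3.7047  1.1126]
5.0 False [ 1.621  -2.5178  0.6104]
wt3 [ 0.5337 -0.0393] [np.float64(-85.17119121551515), np.float64(-84.99556446075441), np.float64(-85.18358087539674)] (np.float64(2.0), array([ 0.5777, -0.0342]), np.float64(0.03219090848740432), np.float64(0.03627218342751088))
84.9
```

The second push turned only the wrench: the nut stayed at 2–3° mod 60 while the loosened jaws slipped. So the nut is against its stop, having turned about 55° plus its initial slack. Next I take the wrench off and lay it on the mat.

Run:
```python
from h import *
np.set_printoptions(precision=4,suppress=True)
G=[.5001,-.052]; o=down(np.radians(-70.6))
bot.move_gripper(.05); bot.move_ptp([*G,.10],o); print(bot.movel([*G,.0325],feed=.1,force_limit=8))
bot.move_gripper(0,squeeze=80); print("w",bot.read_gripper_width(),bot.read_ft_force())
print(bot.movel([*G,.12],feed=.06,force_limit=25)); bot.pause(.1); print("w",bot.read_gripper_width(),bot.read_ft_force())
print(bot.read_ee_pos())
bot.move_ptp([.508,-.304,.12],down(np.radians(-101.5)))
print(bot.movel([.508,-.304,.0275],feed=.06,force_limit=6),bot.read_ee_pos(),"w",bot.read_gripper_width())
bot.move_gripper(.06); bot.movel([.508,-.304,.14],feed=.2); home()
f=snap("top"); np.savez("pics/top4.npz",**f); print(notch(f),flats(hexagon(f,.023,np.array([.578,-.0343]))),bot.read_time_s()); print(blocks(f))
cv2.imwrite("pics/top4.png",f["pixels"][:,:,::-1])
```

```text
False
w 0.02356729498136828 [-1.6908 -3.3683  7.3749]
True
w 0.022916319071300904 [ 3.8952 -2.2311 -7.9615]
[ 0.501  -0.0529  0.0385]
False [ 0.5082 -0.3042  0.0279] w -0.00021534356092582182
(np.float64(168.30874002316276), np.int64(9), np.float64(2.322649877343882)) (np.float64(1.0), array([ 0.5783, -0.0345]), np.float64(0.03214479512003641), np.float64(0.03560358109422016)) 94.525
[(array([0.4438, 0.2557]), array([106.1906,  54.7365]), np.float64(-1.5582399976710395)), (array([0.4283, 0.0709]), array([106.311 ,  56.8862]), np.float64(1.4410238158266981)), (array([0.525 , 0.3523]), array([105.5608,  57.5489]), np.float64(1.39755556735637))]
```

View pics/top4.png

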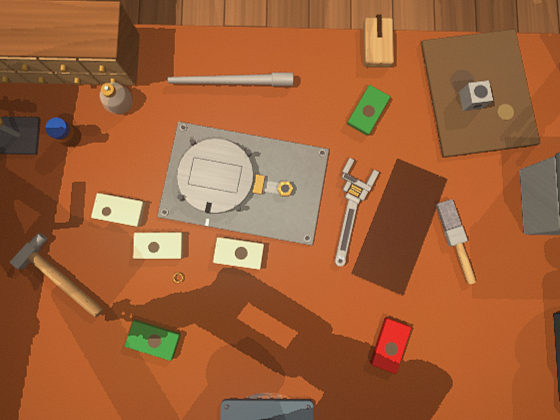

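The lift stopped on its force limit, so the wrench slipped from the grip and now lies flat on the bench beside the plate (worm (354,190), handle end (341,261)). The nut still reads 1°. I locate the wrench by its worm and handle and fetch it.

Run:
```python
from h import *
np.set_printoptions(precision=4,suppress=True)
f=dict(np.load("pics/top4.npz")); H=hsv(f)
m=(H[...,1]>100)&(H[...,2]>140)&(H[...,0]>14)&(H[...,0]<30)
for c in cv2.findContours(m.astype(np.uint8),0,1)[0]:
    x,y,w,h=cv2.boundingRect(c)
    if 335<x<365 and 175<y<205: r=rect(cast(f,c[:,0],.0195)); print((x,y,w,h),r)
    if 335<x<365 and 175<y<205 and cv2.contourArea(c)>40: worm=r[0]
# handle: low-saturation pixels rows 208-262
g=(H[...,1]<90)&(H[...,2]>60); g[:, :333]=0; g[:,368:]=0; g[:208]=0; g[266:]=0
c=max(cv2.findContours(g.astype(np.uint8),0,1)[0],key=cv2.contourArea); print(cv2.boundingRect(c),cv2.contourArea(c))
r=rect(cast(f,c[:,0],.013)); print("handle",r, np.degrees(r[2]))
h=r[2] if np.cos(r[2])<0 else r[2]+np.pi   # backward direction (towards -x)
u=np.array([np.cos(h),np.sin(h)]); s=(worm-r[0])@u
lat=(worm-r[0])@[-u[1],u[0]]; print("worm s,lat from handle centre",s,lat,"expected lat ~ -/+8")
G=r[0]+u*(s+.033); print("grip",G,"jaw yaw",np.degrees(h)-270)
np.save("G.npy",[*G,h])
```

```text
(348, 184, 14, 13) (array([ 0.5775, -0.1984]), array([26.0842, 20.3423]), np.float64(1.1046651054110903))
(335, 208, 22, 58) 530.0
handle (array([ 0.4704, -0.1761]), array([139.8807,  23.9885]), np.float64(-0.2182501792316831)) -12.504814147949213
worm s,lat from handle centre -0.10939603128719329 -0.0014553239204680886 expected lat ~ -/+8
grip [ 0.5449 -0.1926] jaw yaw -102.50481414794922
```

Run:
```python
from h import *
np.set_printoptions(precision=4,suppress=True)
gx,gy,h=np.load("G.npy"); o=down(h-1.5*np.pi)
bot.move_gripper(.06); bot.move_ptp([gx,gy,.10],o); print(bot.movel([gx,gy,.0235],feed=.1,force_limit=8))
bot.move_gripper(0,squeeze=110); print("w",bot.read_gripper_width())
bot.movel([gx,gy,.09],feed=.1); print("w",bot.read_gripper_width(),bot.read_ft_force())
bot.move_ptp([.508,-.304,.09],down(np.radians(-101.5))); w=bot.read_gripper_width(); print("w",w)
if w>.015:
    print(bot.movel([.508,-.304,.028],feed=.08,force_limit=6),bot.read_ee_pos(),"w",bot.read_gripper_width())
    bot.move_gripper(.06); bot.movel([.508,-.304,.14],feed=.2)
home(); f=snap("top"); np.savez("pics/top5.npz",**f); H=hsv(f)
m=(H[...,1]>100)&(H[...,2]>140)&(H[...,0]>14)&(H[...,0]<30)
for c in cv2.findContours(m.astype(np.uint8),0,1)[0]:
    x,y,w,hh=cv2.boundingRect(c)
    if 330<x<450 and 140<y<300: print((x,y,w,hh),rect(cast(f,c[:,0],.0225)))
print(bot.read_time_s(),blocks(f))
```

```text
False
w 0.022758909044851984
w 0.023007553767983805 [-0.3455  0.0299 -4.7764]
w 0.022502401942453783
True [ 0.5073 -0.3028  0.0281] w 0.02214212779780738
(394, 200, 13, 12) (array([ 0.5412, -0.3039]), array([25.9944, 20.2671]), np.float64(1.1118474511339524))
105.1667 [(array([0.4438, 0.2557]), array([106.1906,  54.7365]), np.float64(-1.5582399976710395)), (array([0.4283, 0.0709]), array([106.311 ,  56.8877]), np.float64(1.4410238158266981)), (array([0.5251, 0.3523]), array([105.294,  57.712]), np.float64(1.3934772024630226))]
```

The wrench is back on the mat: worm at (0.541, -0.304), yaw -26°, middle about 12 mm from the mat's centre. Now the blocks, one at a time with a fresh look before each.

```bash
cat > pick.py <<'E'
from h import *
import sys
np.set_printoptions(precision=4,suppress=True)
def one(k,which):
    "put the loose block nearest `which` as layer k"
    f=snap("top"); B=[b for b in blocks(f) if np.hypot(*(b[0]-C))>.06 and b[1][0]<125]
    b=min(B,key=lambda b:np.hypot(*(b[0]-which))); c=b[0]-[.0008,0]; jaw=(b[2]+np.pi/2+np.pi/2)%np.pi-np.pi/2
    print("block",c,b[1],np.degrees(jaw))
    bot.move_gripper(.08); bot.move_ptp([*c,.09],down(jaw))
    print("down hit",bot.movel([*c,.022],feed=.12,force_limit=8))
    bot.move_gripper(.04,squeeze=60); w=bot.read_gripper_width(); p=bot.read_ee_pos()
    zt=.16; bot.movel([p[0],p[1],zt],feed=.15); w2=bot.read_gripper_width(); print("w",w,w2)
    if w2<.055: print("missed"); return False
    bot.move_ptp([*C,zt],down(np.radians(-9.7))); print("w",bot.read_gripper_width())
    if bot.read_gripper_width()<.055: return False
    z=p[2]+.030+.020*k
    bot.movel([*C,z+.012],feed=.15); hit=bot.movel([*C,z-.002],feed=.03,force_limit=4); print("set",hit,bot.read_ee_pos()[2]-z)
    bot.move_gripper(.08); bot.movel([*C,z+.08],feed=.2); return True
E
python3 - <<'E'
from pick import *
print(one(0,np.array([.428,.071]))); home()
f=snap("top"); np.savez("pics/top6.npz",**f); print(blocks(f)); print([b for b in blocks(f,.05) if np.hypot(*(b[0]-C))<.05],notch(f),bot.read_time_s())
E
```

```text
block [0.4275 0.0709] [106.311   56.8877] -7.435417175292954
down hit False
w 0.058539110544223324 0.05856560838241885
w 0.058770694055928
set True 8.321224965891771e-05
True
[(array([0.4438, 0.2557]), array([106.1906,  54.7365]), np.float64(-1.5582399976710395)), (array([0.6166, 0.1303]), array([109.4826,  58.6872]), np.float64(1.4026351476615329)), (array([0.525 , 0.3525]), array([106.0348,  57.5489]), np.float64(1.3975554341983156))]
[(array([0.6097, 0.1257]), array([105.9401,  56.7883]), np.float64(1.4026351476615329))] (np.float64(168.4973439928055), np.int64(6), np.float64(2.2962673679360313)) 114.4333
```

Layer 0 sits at (0.6097, 0.1257), yaw 80.4°, within 1 mm of the centre. On to the next two.

Run:
```python
from pick import *
def chk(z): 
    f=snap("top"); print("pile",[b for b in blocks(f,z) if np.hypot(*(b[0]-C))<.05],"loose",[b[0] for b in blocks(f) if np.hypot(*(b[0]-C))>.08],bot.read_time_s()); return f
ok=one(1,np.array([.444,.256])); home(); chk(.07)
if ok:
    print(one(2,np.array([.525,.352]))); home(); f=chk(.09); np.savez("pics/top7.npz",**f); g=snap("side"); np.savez("pics/side7.npz",**g)
    cv2.imwrite("pics/fin.png",np.vstack([np.hstack([f["pixels"][100:320,60:460],g["pixels"][120:340,120:520]])])[:,:,::-1])
```

```text
block [0.443  0.2558] [106.1267  54.734 ] 0.7194246053695708
down hit False
w 0.05817716003646441 0.058216834861127054
w 0.05841117862967957
set True 5.286371994127348e-05
pile [(array([0.6099, 0.1258]), array([106.1751,  56.793 ]), np.float64(1.4028199710411844))] loose [array([0.525 , 0.3524])] 123.025
block [0.5242 0.3526] [105.8501  57.5489] -9.925964355468729
down hit False
w 0.05849669919260695 0.057949570138699294
w 0.05821062695720501
set True -3.2847076824119026e-05
True
pile [(array([0.6098, 0.1257]), array([106.3005,  56.9683]), np.float64(1.3972402490833047))] loose [] 131.5917
```

View pics/fin.png

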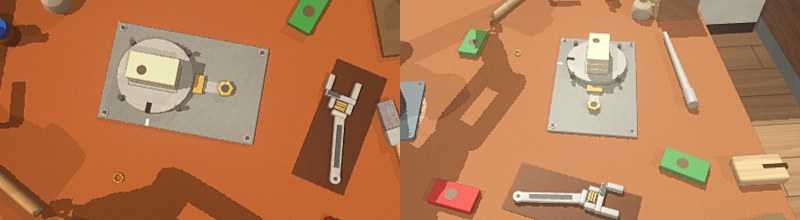

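Last pictures: three blocks stand in one square pile, the notch is at the mark, and the wrench lies flat on its mat. The red and green look-alikes are untouched. One last nut reading, then I hand in.

Run:
```python
from h import *
f=dict(np.load("pics/top7.npz")); print(flats(hexagon(f,.023,np.array([.578,-.0343]))),notch(f),bot.read_ft_force())
bot.finish_job(); print(bot.read_time_s())
```

```text
(np.float64(4.0), array([ 0.57901725, -0.03426472]), np.float64(0.03290153128366255), np.float64(0.03562843271992106)) (np.float64(168.30874002316276), np.int64(9), np.float64(2.322649877343882)) [-0.68823598 -0.74035685  0.70529902]
the job is handed in; nothing more can be done
the job is handed in; nothing more can be done
```

I handed the job in at about 132 s. The notch is at the mark, the nut is tight, all three cream blocks are piled on the outline, and the wrench is back on its mat. The hand-in gave no verdict.

**Last checks**
- **Turntable:** the etched outline read about -9° against about -9.5° for the plate, roughly 1 mm at the rim. The coarser dark-pixel estimate put the notch at 168.3°, about 2–3 mm off the mark line; the limit is 7 mm.
- **Nut:** it turned about 53–56° plus its starting slack, and did not turn on a second push. In the last picture the flats read 4°, against 1–3° earlier, so its angle is good only to a few degrees. My estimate is 0.93 rad or more, above the 0.9 needed but not by much.
- **Pile:** its top is within 1 mm of the turntable's centre and within about 0.01 rad of the outline.
- **Wrench:** by the worm, its middle is about 12 mm from the mat's centre, and the pictures show it lying flat.

**What went wrong or disagreed**
- **Snug jaws not felt:** I judged the jaws closed from the picture, at about 33 mm opening, because I felt no clear stall at the worm. They spread to about 35 mm under the tightening load, and the wrench went 12–13° off the flats. A worm sweep to close them again jammed, so the second push only slipped the wrench.
- **Dropped wrench:** lifting it off the nut tripped the force limit and it slipped out onto the bench. I picked it up again and laid it on the mat; the nut reading did not change.

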